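Load the earbud case and key in the cleaning cycle

ROBOT

A 6-joint arm with a two-finger parallel gripper is mounted at the origin on the work surface. World frame = base frame: x ahead of the robot, y to its left, z up, the work surface at z = 0. Lengths are in m, angles in rad, forces in N, time in s.
With the tool pointing down it reaches from about 0.25 to 0.775 m from the base axis. Payload 4 kg.
Tool frame: the origin (TCP) lies between the finger pads; the fingertips stand 11 mm ahead of it and the grasp point (between the pads) lies 8 mm behind it (robot.tip_extent is the z of the fingertips in the tool frame, in m); z points along the fingers, y is the line along which they close (so a half turn about z gives the same grasp; the last joint's range is limited). The gripper opens to 94 mm and grips with 3 to 60 N. Pads are 16 mm wide; open, the fingers measure 119 mm over their backs; the gripper's body (75 mm by 177 mm) begins 78 mm behind the grasp point.
Start: joints at [-1.357, 0.087, 1.371, -0, 1.684, -0.103], TCP at [0.171, -0.523, 0.217] pointing down, gripper open.
Joint ranges: [-3.1, 3.1], [-0.76, 2.03], [0.27, 2.55], [-1.08, 4.22], [0.17, 2.65], [-2.57, 2.57]. Speed limits (rad/s): [2.79, 2.79, 3.14, 3.14, 3.14, 3.14].

INTERFACE

Orientations are given as [roll, pitch, yaw] about the fixed x, y, z axes, in that order (R = Rz(yaw) Ry(pitch) Rx(roll)).
In Python, from bench import robot, imaging gives the robot as it stands.
- The arm moves only by the shell command python3 -m pendant 'ROWS'. ROWS is JSON, a list of rows, each a list of 7 numbers: the shift along the world's x, y, z in cm, then the turn, a rotation vector about the world's x, y, z in degrees, then the opening, from 0 (shut) to 1 (fully open). In form: [[dx, dy, dz, ax, ay, az, jaw], ...]. A call has 1 to 8 rows; each row shifts and turns the commanded pose from where the row before left it; what a row does not reach is not made up. A row lasts 1/10 s, in which the tool goes at most 50 mm and 8.59 degrees, less where a joint would pass 70% of its speed; a pose out of reach is approached as far as the arm can. A call is refused whole if a number of a shift passes 5 or a number of a turn 8.59, either way. A call with a gripper value outside its range is refused whole. The fingers move at their own pace and stop on an object; the grip force is fixed at half the most. Time passes only in rows, so rows that do not move let the fingers close. It gives the time, the measured TCP pose, the force, the opening and the grip force at its end, in the units of the state.
- robot.get_obs(): the state, without advancing time (a new reading comes with each control period).
- imaging.snapshot(name): name is "scene" or "side" or "wrist"; returns the picture (420x560x3 uint8, red, green, blue); there is no depth.
- imaging.camera_params(name): a dict with "camera_matrix" (3x3 intrinsics, pixels), "R" (3x3) and "t" (3): a world point X has camera coordinates R X + t. Camera axes: x right, y down, z forward; pixel columns grow to the right and rows downward; lengths in m; the calibration is good to about 2 mm. A picture is of the moment at which its call begins: read the wrist's pose just before it. camera_params takes no time and is no camera call; for the wrist camera it gives the pose at the moment of the call.
- robot.close_job(): hands the job in; it is judged then, once.
The state is a dict: "time": time; "joint_positions": joint angles; "qvel": joint speeds; "joint_torque": joint torques, N m; "tool_pos": TCP position; "ee_rot": TCP orientation; "wrist_force": force on the tool from outside, world axes, zero at the start; "wrist_torque": the same for the moment, N m; "width": finger opening in m; "finger_force": force on a finger pad.
Only numpy, scipy, OpenCV 4.12 (cv2) and the standard library are available. Lean on these libraries where they do the work, as an engineer would, in place of code of your own. Each camera call takes 0.05 s, during which the arm holds its last target. There are 200 camera calls.

TASK

Lay the teal earbud case flat in the tray of the white cleaning station and let go of it. Then start the cycle: press the blue key, then the yellow, then the green, one at a time, each gently all the way down until you feel it stop and let fully up again before the next. Never press the red key, and leave the other things on the bench where they are.

Things in the scene. Friction and masses are not known exactly. Their poses are not given: they have to be found in the camera images.
- case: Teal hard case for earbuds, a rounded box 76 x 50 mm and 32 mm high, about 70 g, starting flat on the bench. Origin: centre of its underside; x along the 76 mm length, y across the 50 mm width, z up.
- station: White cleaning station, fixed; 190 mm deep (x), 380 mm wide (y -185 to +195 mm). Origin: under its middle, on the bench; its front faces its own -x, towards the robot; z up. Its +y side has an open tray; on its -y side (y -185 to +40 mm) a panel slopes up away from the user at 35 degrees to level, with a row of four round keys, and behind them a display tower with a hood, 218 mm high.
- hood_front (a point): Middle of the lower front edge of the hood over the keys' rear, 188 mm above the bench; axes as the station; the hood is 226 mm wide (y) and 30 mm thick. The edge is about 20 mm behind the middle of the key tops (station x) and 83 mm above them: no room for a gripper held upright over a key, so come along the key's own axis.
- tray_floor (a point): Centre of the inner floor of the grey open tray, 36 mm above the bench; axes as the station. The inner floor is 118 x 118 mm and the walls round it rise 12 mm above the floor.
- key_blue_top (a point): Centre of the top face of the blue key; z points out along its axis (35 degrees from vertical, leaning to the station's front), y along the row. Four keys in one row, 54 mm apart, in an order that changes. Cap 32 mm across in a black housing 48 mm across; the top is 12 mm proud of the housing and goes down 8 mm.
- key_blue (a joint): Travel of the blue key in m: 0 up, 0.008 fully down against its stop. It springs back; pressing it takes about 1.5 N at first and 5 N at the bottom.
- key_blue_base: Black round housing of the blue key, 48 mm across and 12 mm high, fixed on the sloped panel. Origin: centre of its underside, 24 mm below the top of the key along the key's axis; z along the key's axis.
- key_yellow_top (a point): Centre of the top face of the yellow key; z points out along its axis (35 degrees from vertical, leaning to the station's front), y along the row. Four keys in one row, 54 mm apart, in an order that changes. Cap 32 mm across in a black housing 48 mm across; the top is 12 mm proud of the housing and goes down 8 mm.
- key_yellow (a joint): Travel of the yellow key in m: 0 up, 0.008 fully down against its stop. It springs back; pressing it takes about 1.5 N at first and 5 N at the bottom.
- key_yellow_base: Black round housing of the yellow key, 48 mm across and 12 mm high, fixed on the sloped panel. Origin: centre of its underside, 24 mm below the top of the key along the key's axis; z along the key's axis.
- key_green_top (a point): Centre of the top face of the green key; z points out along its axis (35 degrees from vertical, leaning to the station's front), y along the row. Four keys in one row, 54 mm apart, in an order that changes. Cap 32 mm across in a black housing 48 mm across; the top is 12 mm proud of the housing and goes down 8 mm.
- key_green (a joint): Travel of the green key in m: 0 up, 0.008 fully down against its stop. It springs back; pressing it takes about 1.5 N at first and 5 N at the bottom.
- key_green_base: Black round housing of the green key, 48 mm across and 12 mm high, fixed on the sloped panel. Origin: centre of its underside, 24 mm below the top of the key along the key's axis; z along the key's axis.
- key_red_top (a point): Centre of the top face of the red key; z points out along its axis (35 degrees from vertical, leaning to the station's front), y along the row. Four keys in one row, 54 mm apart, in an order that changes. Cap 32 mm across in a black housing 48 mm across; the top is 12 mm proud of the housing and goes down 8 mm.
- key_red (a joint): Travel of the red key in m: 0 up, 0.008 fully down against its stop. It springs back; pressing it takes about 1.5 N at first and 5 N at the bottom.
- key_red_base: Black round housing of the red key, 48 mm across and 12 mm high, fixed on the sloped panel. Origin: centre of its underside, 24 mm below the top of the key along the key's axis; z along the key's axis.
- coin_cup: Stainless steel coin cup, 76 mm across, 85 mm tall, standing loose on the bench, to be left alone. Origin: centre of its underside.
- incense_plate: White ceramic incense plate, 120 mm across, 18 mm high, standing loose on the bench, to be left alone. Origin: centre of its underside.
- door_wedge: Orange plastic door wedge lying on its broad side, 130 x 42 mm, 36 mm high at its thick end, standing loose on the bench, to be left alone. Origin: centre of its underside.
- cedar_insert: Cedar shoe insert with a steel stem, 195 x 66 mm, 38 mm high, standing loose on the bench, to be left alone. Origin: centre of its underside.
Mind the look-alikes: they are no part of the job. There is more than one size of the case; the job needs the middle-sized.

How it is judged:
By the outcome, as a careful person would: the job done as asked, in the order asked, and still so for the second after the job is handed in, with the robot touching nothing.
It also fails if it takes over 58 s, if anything falls off the work surface, if the arm or the gripper's body presses on something with over 40 N, if the wrist force passes 120 N, or if a joint passes its speed limit or range.

## Working session

There is one attempt and no reset: what is moved stays moved. The work goes in short steps, Python scripts to look and compute and a shell command to move; the robot and the scene stay as the last step left them, time stands still between calls to the robot, and variables do not carry over. Pictures are saved under pics/ and viewed, at most 10 in all, crops included, and the job is handed in when it is done.

```bash
mkdir -p pics; ls; python3 - <<'E'
from bench import robot, imaging
import cv2
for n in ("scene","side"):
    cv2.imwrite(f"pics/{n}0.png", imaging.snapshot(n)[:,:,::-1])
    p=imaging.camera_params(n); print(n,p["camera_matrix"],-p["R"].T@p["t"])
print(robot.get_obs())
E
```

```text
pics
scene [[430.15935432   0.         276.39023074]
 [  0.         430.15935432 213.51852354]
 [  0.           0.           1.        ]] [0.8746999  0.48641689 1.1618909 ]
side [[455.78848169   0.         279.11267487]
 [  0.         455.78848169 202.68532255]
 [  0.           0.           1.        ]] [-0.05267141 -0.71636477  1.22374697]
{'time': 0.1, 'joint_positions': array([-1.35709090e+00,  8.79002204e-02,  1.37206849e+00, -1.59060123e-05,
        1.68359163e+00, -1.03126771e-01]), 'qvel': array([ 0.00152691, -0.00207402, -0.00184268,  0.00097658, -0.00055246,
       -0.00036149]), 'joint_torque': array([ 2.80730739e-03, -3.41251123e+01, -3.03299510e+01,  7.21029122e-02,
        3.04682530e-02, -9.46990326e-05]), 'tool_pos': array([ 0.17123558, -0.52218194,  0.21542831]), 'ee_rot': array([-3.13963380e+00, -1.86836828e-04,  3.16830236e-01]), 'wrist_force': array([-0.48087925, -0.08062974,  0.93219128]), 'wrist_torque': array([ 0.05444158,  0.0069493 , -0.0026509 ]), 'finger_force': 0.0, 'width': 0.09387362773165732}
```

View pics/scene0.png

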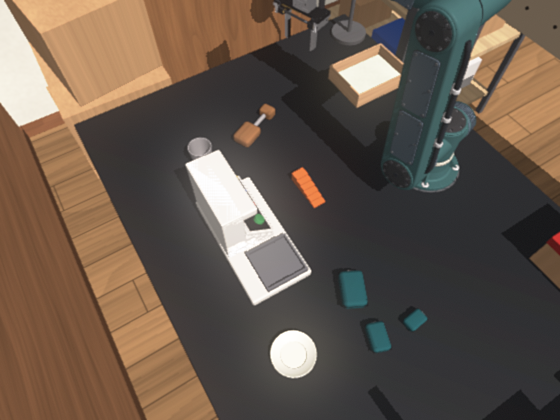

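View pics/side0.png

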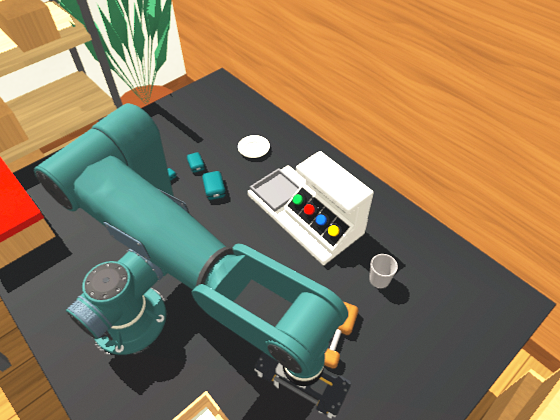

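The scene camera shows three teal cases at (353,288), (378,336) and (415,320), with the tray at (277,262). The side camera shows the keys: green (297,199), red (309,210), blue (321,220) and yellow (333,231).

```bash
cat > h.py <<'E'
import numpy as np, cv2
from bench import robot, imaging
def ray(n,uv,p=None):
    p=p or imaging.camera_params(n); K,R,t=p["camera_matrix"],p["R"],p["t"]
    uv=np.atleast_2d(uv).astype(float)
    d=np.c_[uv,np.ones(len(uv))]@np.linalg.inv(K).T@R
    return -R.T@t,d/np.linalg.norm(d,axis=1)[:,None]
def plane(n,uv,z,p=None):
    c,d=ray(n,uv,p); return c+d*((z-c[2])/d[:,2])[:,None]
def proj(n,X):
    p=imaging.camera_params(n); x=np.atleast_2d(X)@p["R"].T+p["t"]; x=x@p["camera_matrix"].T; return x[:,:2]/x[:,2:]
def tri(n1,a,n2,b):
    c1,d1=ray(n1,a);c2,d2=ray(n2,b);d1,d2=d1[0],d2[0]
    s=np.linalg.lstsq(np.c_[d1,-d2],c2-c1,rcond=None)[0]
    P,Q=c1+s[0]*d1,c2+s[1]*d2; return (P+Q)/2,np.linalg.norm(P-Q)
def blobs(img,lo,hi,amin):
    m=cv2.inRange(cv2.cvtColor(img,cv2.COLOR_RGB2HSV),np.array(lo),np.array(hi))
    cs,_=cv2.findContours(m,cv2.RETR_EXTERNAL,cv2.CHAIN_APPROX_NONE)
    return [c[:,0] for c in cs if cv2.contourArea(c)>amin]
E
python3 - <<'E'
from h import *
np.set_printoptions(precision=4,suppress=True)
I={n:cv2.imread(f"pics/{n}0.png")[:,:,::-1].copy() for n in("scene","side")}
for n in I:
  for c in blobs(I[n],(80,120,20),(100,255,255),60):
    if (n=="scene" and c[:,1].mean()>250) or (n=="side" and cv2.contourArea(c)<2000):
      for z in (0.016,):
        P=plane(n,c,z)[:,:2]; r=cv2.minAreaRect((P*1000).astype(np.float32)); print(n,c.mean(0),z,r)
      # top-face pixels (brighter)
for nm,lo,hi in (("green",(50,120,60),(75,255,255)),("red",(0,180,80),(5,255,255)),("blue",(100,150,80),(115,255,255)),("yellow",(24,150,120),(32,255,255))):
  for c in blobs(I["side"],lo,hi,25):
    x=c.mean(0)
    if 250<x[0]<360 and 170<x[1]<250: print(nm,x,cv2.contourArea(c),plane("side",x,0.105))
for n,(a,b,c,d) in {"scene":(170,320,140,310),"side":(240,380,140,270)}.items():
  cv2.imwrite(f"pics/c_{n}.png",cv2.resize(I[n][c:d,a:b],None,fx=4,fy=4,interpolation=cv2.INTER_CUBIC)[:600,:,::-1])
E
```

```text
scene [378.425 336.575] 0.016 ((496.2097473144531, 372.1060485839844), (75.00182342529297, 45.86250686645508), 69.7967300415039)
scene [414.7255 319.549 ] 0.016 ((385.3716125488281, 387.4281921386719), (58.777122497558594, 37.2864990234375), 5.346054553985596)
scene [353.8911 288.297 ] 0.016 ((471.2467346191406, 229.55224609375), (101.24969482421875, 59.3443717956543), 62.760215759277344)
side [213.5488 185.122 ] 0.016 ((482.2557373046875, 238.22470092773438), (130.67819213867188, 67.53392028808594), 62.756011962890625)
side [195.1852 161.963 ] 0.016 ((499.8496398925781, 373.5989074707031), (98.9339370727539, 51.289764404296875), 70.4092788696289)
green [297.5172 199.1724] 75.5 [[ 0.6023 -0.0637  0.105 ]]
red [308.6333 208.9667] 83.0 [[ 0.6006 -0.116   0.105 ]]
blue [320.7097 219.3226] 84.5 [[ 0.5995 -0.1699  0.105 ]]
yellow [332.8214 230.    ] 73.0 [[ 0.5977 -0.2229  0.105 ]]
```

View pics/c_side.png

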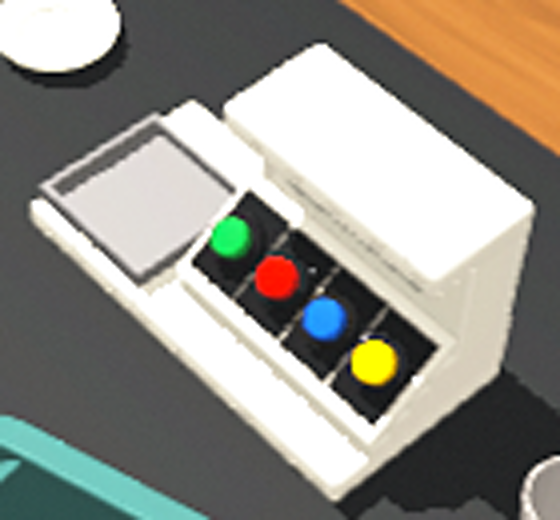

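The side crop shows the tray left of the keys, with the order from tray outwards green, red, blue, yellow. By size, the 75 x 46 blob at (0.497, 0.372) is the middle case. I'll move up to take a closer wrist view.

```bash
python3 -m pendant '[[0.5,1,3,0,0,2,1],[1.5,3.5,2.5,0,0,3,1],[1.6,4.2,2,0,0,3,1],[1.6,4.2,1.5,0,0,3,1],[1.6,4.2,1.5,0,0,3,1],[1.6,4.2,1.5,0,0,3,1],[1.6,4.2,1.5,0,0,3.5,1],[1.6,4.2,1.5,0,0,3.5,1]]'; python3 -m pendant '[[1.6,4.2,1,0,0,3.5,1],[1.6,4.2,1,0,0,3.5,1],[1.6,4.2,0.5,0,0,3.5,1],[1.6,4.2,0,0,0,3.5,1],[1.6,4.2,0,0,0,3.5,1],[1.6,4.2,0,0,0,3.5,1],[1.6,4.2,0,0,0,3.5,1],[1.6,4.2,0,0,0,3.5,1]]'
python3 - <<'E'
from h import *
robot.get_obs()
p=imaging.camera_params("wrist"); im=imaging.snapshot("wrist")
cv2.imwrite("pics/w1.png",im[:,:,::-1]); np.savez("w1.npz",K=p["camera_matrix"],R=p["R"],t=p["t"])
print(-p["R"].T@p["t"],p["R"])
E
```

```text
time: 0.9
tool_pos: [0.2874, -0.2238, 0.3667]
ee_rot: [-3.141, -0.0, 0.737]
wrist_force: [0.9, 0.3, -0.9]
width: 0.0939
finger_force: 0.0
time: 1.7
tool_pos: [0.4154, 0.1124, 0.3912]
ee_rot: [-3.142, 0.0, 1.227]
wrist_force: [0.3, 0.4, 0.3]
width: 0.0942
finger_force: 0.0
[0.43905083 0.17637146 0.5592625 ] [[ 9.41663910e-01 -3.36554691e-01 -1.41504702e-04]
 [-3.26881754e-01 -9.14699413e-01  2.37641119e-01]
 [-8.01086678e-02 -2.23731811e-01 -9.71353014e-01]]
```

View pics/w1.png

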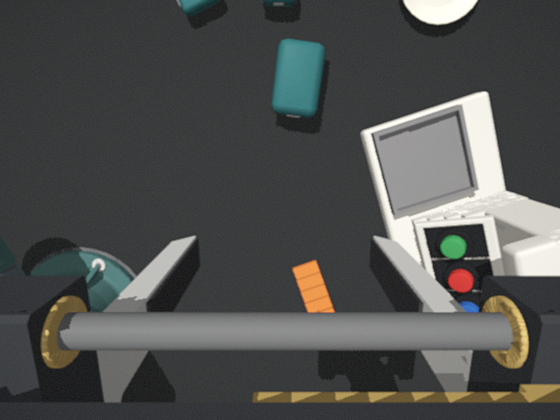

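The wrist view shows the big case (300,78), the tray floor (423,162), and the green (453,246) and red (460,280) keys. The other two cases are at the top edge.

```bash
python3 - <<'E'
from h import *
np.set_printoptions(precision=4,suppress=True)
im=cv2.imread("pics/w1.png")[:,:,::-1].copy(); q=np.load("w1.npz"); p=dict(camera_matrix=q["K"],R=q["R"],t=q["t"])
print(im[162,360:500:4].tolist())
ref=im[162,423].astype(int); m=(abs(im.astype(int)-ref).max(2)<14).astype(np.uint8)
m=cv2.morphologyEx(m,cv2.MORPH_OPEN,np.ones((3,3)))
n,l,st,ce=cv2.connectedComponentsWithStats(m); k=l[162,423]; print(st[k],ce[k])
c=np.argwhere(l==k)[:,::-1]
r=cv2.minAreaRect((plane("w",c,0.036,p)[:,:2]*1000).astype(np.float32)); print("floor",r)
d=(im.max(2).astype(int)<160)&(im.max(2)>55)
for nm,lo,hi in (("green",(50,100,50),(80,255,255)),("red",(0,180,80),(5,255,255))):
  for c in blobs(im,lo,hi,100):
    x=c.mean(0)
    if x[0]>430 and x[0]<480: print(nm,cv2.minEnclosingCircle(c),cv2.boundingRect(c),plane("w",cv2.fitEllipse(c)[0],0.105,p))
E
```

```text
[[56, 57, 61], [57, 60, 61], [120, 117, 112], [227, 225, 216], [252, 249, 241], [98, 96, 96], [156, 155, 155], [155, 154, 155], [155, 154, 156], [154, 153, 155], [153, 151, 153], [154, 153, 153], [155, 155, 155], [154, 153, 154], [153, 152, 154], [153, 151, 152], [155, 153, 154], [155, 153, 154], [153, 152, 153], [152, 152, 151], [151, 151, 152], [152, 152, 152], [151, 151, 152], [151, 151, 151], [151, 150, 150], [152, 152, 152], [150, 149, 149], [83, 81, 81], [158, 156, 154], [248, 245, 237], [247, 244, 237], [248, 245, 236], [246, 244, 235], [246, 244, 235], [245, 243, 234]]
[ 375  105  103  113 6695] [423.8055 163.7712]
floor ((622.1412353515625, 49.34972381591797), (139.7566375732422, 131.26609802246094), 88.58977508544922)
green ((452.65899658203125, 246.07322692871094), 13.69050121307373) (439, 235, 28, 25) [[ 0.6042 -0.0585  0.105 ]]
red ((460.05712890625, 280.77142333984375), 12.371670722961426) (448, 269, 25, 24) [[ 0.6024 -0.1118  0.105 ]]
```

```bash
python3 -m pendant '[[0.5,3,-1,0,0,0,1],[1,4.5,-1,0,0,0,1],[1,4.5,-1,0,0,0,1],[1,4,-1,0,0,0,1],[1,3,0,0,0,0,1],[0.5,1,0,0,0,0,1],[0,0,0,0,0,0,1]]'
python3 - <<'E'
from h import *
p=imaging.camera_params("wrist"); im=imaging.snapshot("wrist")
cv2.imwrite("pics/w2.png",im[:,:,::-1])
for c in blobs(im,(80,120,20),(100,255,255),300):
    print(c.mean(0),[cv2.minAreaRect((plane("w",c,z,p)[:,:2]*1000).astype(np.float32)) for z in (0.012,0.02,)])
E
```

```text
time: 2.45
tool_pos: [0.4656, 0.3108, 0.3503]
ee_rot: [-3.14, 0.002, 1.226]
wrist_force: [0.1, -1.0, 0.2]
width: 0.0939
finger_force: 0.0
[311.27586207 220.7044335 ] [((478.92694091796875, 225.28173828125), (108.43463897705078, 69.69953918457031), 62.67669677734375), ((479.0965576171875, 227.6474609375), (106.72093200683594, 68.59798431396484), 62.67667007446289)]
[212.67857143 141.        ] [((384.00579833984375, 386.7492980957031), (59.123165130615234, 38.383644104003906), 5.2575225830078125), ((385.6755065917969, 386.5631408691406), (58.188777923583984, 37.77701187133789), 5.257538795471191)]
[292.37195122 123.54878049] [((499.9383850097656, 370.29107666015625), (76.01836395263672, 50.14023971557617), 69.86065673828125), ((499.7760314941406, 370.3650207519531), (74.81700134277344, 49.34780502319336), 69.86051177978516)]
```

View pics/w2.png

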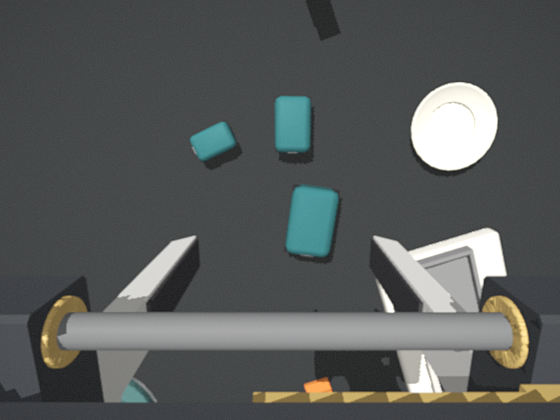

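Wrist view 2: the middle case is at (292,124) and measures 76 x 50 mm, matching. Its centre is (0.4998, 0.3703) at 69.9°, already aligned with the tool. I'll descend on it and refine the tray measurement.

```bash
python3 -m pendant '[[0.5,1,-2,0,0,0,1],[1,1.7,-4,0,0,0,1],[1,1.7,-4.3,0,0,0,1],[0.6,1,-4.7,0,0,0,1],[0.3,0.55,-4.8,0,0,0,1],[0,0,-4.5,0,0,0,1],[0,0,-3,0,0,0,1],[0,0,0,0,0,0,1]]'
python3 - <<'E'
from h import *
np.set_printoptions(precision=4,suppress=True)
im=cv2.imread("pics/w1.png")[:,:,::-1].copy(); q=np.load("w1.npz"); p=dict(camera_matrix=q["K"],R=q["R"],t=q["t"])
g=im.astype(int); m=((abs(g-153).max(2)<12)).astype(np.uint8)
m=cv2.morphologyEx(m,cv2.MORPH_OPEN,np.ones((7,7)))
n,l=cv2.connectedComponents(m); c=np.argwhere(l==l[162,423])[:,::-1]
print(cv2.minAreaRect((plane("w",c,0.036,p)[:,:2]*1000).astype(np.float32)),plane("w",c,.036,p).mean(0))
cs=cv2.findContours((l==l[162,423]).astype(np.uint8),0,2)[0][0]
a=cv2.approxPolyDP(cs,6,True)[:,0]; print(a.tolist(),plane("w",a,.036,p))
cv2.imwrite("pics/t.png",cv2.resize(im[85:235,350:510],None,fx=4,fy=4)[:,:,::-1])
E
```

```text
time: 3.3
tool_pos: [0.4965, 0.366, 0.0734]
ee_rot: [-3.135, 0.009, 1.222]
wrist_force: [-0.2, 0.9, -1.1]
width: 0.0939
finger_force: 0.0
((616.890869140625, 50.9490966796875), (109.5479965209961, 119.21929168701172), 88.74243927001953) [0.6172 0.0515 0.036 ]
[[455, 119], [378, 141], [393, 207], [467, 186]] [[ 0.677   0.0989  0.036 ]
 [ 0.5621  0.1064  0.036 ]
 [ 0.5562  0.0013  0.036 ]
 [ 0.6719 -0.0048  0.036 ]]
```

View pics/t.png

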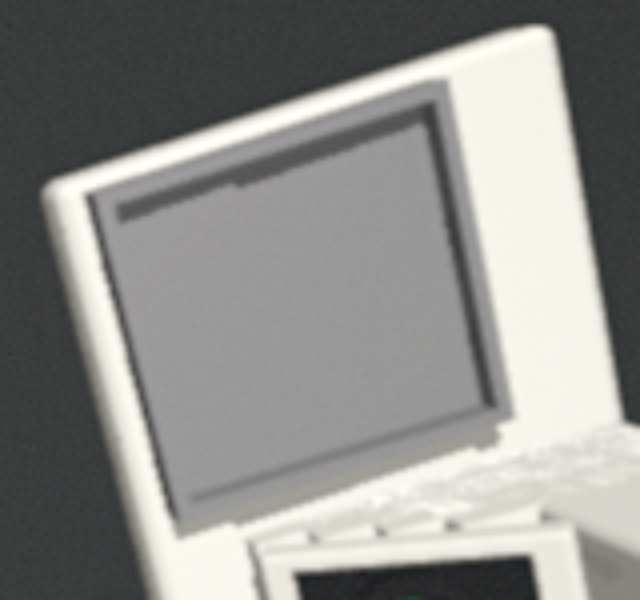

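```bash
python3 -m pendant '[[0.3,0.4,-2.5,0,0,0,1],[0,0,-2.3,0,0,0,1],[0,0,-0.8,0,0,0,1],[0,0,0,0,0,0,1]]'
python3 - <<'E'
from h import *
np.set_printoptions(precision=4,suppress=True)
q=np.load("w1.npz"); p=dict(camera_matrix=q["K"],R=q["R"],t=q["t"])
P=plane("w",[(372.5,133.8),(461.8,105.8),(477.5,188.8),(395,218.3)],.048,p)
print(P,P.mean(0),np.linalg.norm(P-np.roll(P,1,0),axis=1))
E
```

```text
time: 3.7
tool_pos: [0.5028, 0.3731, 0.0235]
ee_rot: [3.141, -0.0, 1.223]
wrist_force: [0.1, 0.1, 1.1]
width: 0.0941
finger_force: 0.0
[[ 0.5546  0.1205  0.048 ]
 [ 0.6848  0.1153  0.048 ]
 [ 0.6805 -0.0102  0.048 ]
 [ 0.5517 -0.0129  0.048 ]] [0.6179 0.0532 0.048 ] [0.1335 0.1303 0.1255 0.1288]
```

```bash
python3 -m pendant '[[-0.3,-0.2,-0.8,0,0,0,1],[0,0,0,0,0,0,1],[0,0,0,0,0,0,0],[0,0,0,0,0,0,0],[0,0,0,0,0,0,0],[0,0,0,0,0,0,0],[0,0,0,0,0,0,0],[0,0,0,0,0,0,0]]'
```

```text
time: 4.5
tool_pos: [0.4993, 0.3719, 0.0145]
ee_rot: [3.142, 0.0, 1.224]
wrist_force: [0.3, 0.4, 1.0]
width: 0.0493
finger_force: 30.0
```

```bash
python3 -m pendant '[[0,0,2,0,0,0,0],[0,0,4,0,0,0,0],[0,0,4,0,0,0,0],[0.5,-1.5,3,0,0,2,0],[1.2,-3.2,1,0,0,2.3,0],[1.3,-3.5,0,0,0,2.3,0],[1.3,-3.5,0,0,0,2.3,0],[1.3,-3.5,0,0,0,2.3,0]]';python3 -m pendant '[[1.3,-3.5,0,0,0,2.3,0],[1.3,-3.5,0,0,0,2.3,0],[1.3,-3.5,0,0,0,2.3,0],[1.2,-3.2,0,0,0,0,0],[0.9,-2,0,0,0,0,0],[0.4,-0.7,0,0,0,0,0],[0,0,0,0,0,0,0]]'
```

```text
time: 5.3
tool_pos: [0.5555, 0.2186, 0.1545]
ee_rot: [3.141, 0.0, 1.422]
wrist_force: [-0.2, 0.4, -0.4]
width: 0.0497
finger_force: 30.0
time: 6.0
tool_pos: [0.6195, 0.0552, 0.154]
ee_rot: [-3.141, -0.0, 1.539]
wrist_force: [-0.7, -0.9, -0.6]
width: 0.0502
finger_force: 30.0
```

```bash
python3 -m pendant '[[-0.1,-0.1,-2,0,0,0,0],[0,0,-3,0,0,0,0],[0,0,-3,0,0,0,0],[0,0,-1.5,0,0,0,0],[0,0,-0.4,0,0,0,0],[0,0,-0.2,0,0,0,0],[0,0,-0.1,0,0,0,0],[0,0,0,0,0,0,0]]'
```

```text
time: 6.8
tool_pos: [0.6194, 0.055, 0.0542]
ee_rot: [3.139, -0.0, 1.54]
wrist_force: [-1.0, 0.2, -0.7]
width: 0.0494
finger_force: 30.0
```

```bash
python3 -m pendant '[[0,0,-0.15,0,0,0,0],[0,0,-0.15,0,0,0,0],[0,0,0,0,0,0,0]]'
```

```text
time: 7.1
tool_pos: [0.619, 0.0548, 0.0505]
ee_rot: [3.14, -0.0, 1.54]
wrist_force: [-0.7, -0.6, 1.4]
width: 0.0496
finger_force: 30.0
```

```bash
python3 -m pendant '[[0,0,0,0,0,0,0.75],[0,0,0,0,0,0,0.75],[0,0,0,0,0,0,0.75],[0,0,0,0,0,0,0.75]]';  python3 -m pendant '[[0,0,2,0,0,0,0.75],[0,0,4,0,0,0,0.75],[-1,0,4.5,0,0,0,0.75],[-2,-1,4.5,0,0,0,0],[-4,-2,2,0,0,0,0],[-4,-2,2,0,0,0,0],[-4,-2,2,0,0,0,0],[-4,-2,0,0,0,0,0]]';python3 -m pendant '[[-3,-3,0,0,0,0,0],[0,-3,0,0,0,0,0],[0,-3,0,0,0,0,0],[0,-3,0,0,0,0,0],[0,-3,0,0,0,0,0],[0,-2,0,0,0,0,0],[0,0,0,0,0,0,0]]'
python3 - <<'E'
from h import *
p=imaging.camera_params("wrist"); im=imaging.snapshot("wrist")
cv2.imwrite("pics/w3.png",im[:,:,::-1]); np.savez("w3.npz",K=p["camera_matrix"],R=p["R"],t=p["t"]); print(-p["R"].T@p["t"])
E
```

```text
time: 7.5
tool_pos: [0.6182, 0.0548, 0.0493]
ee_rot: [-3.141, 0.0, 1.54]
wrist_force: [-0.1, -0.4, 0.4]
width: 0.0705
finger_force: 0.0
time: 8.3
tool_pos: [0.4281, -0.0359, 0.2627]
ee_rot: [3.135, 0.002, 1.541]
wrist_force: [1.6, -0.6, 0.1]
width: 0.034
finger_force: 0.0
time: 9.0
tool_pos: [0.3981, -0.207, 0.2588]
ee_rot: [-3.141, 0.0, 1.537]
wrist_force: [0.2, 1.2, 1.1]
width: 0.0
finger_force: 0.0
[ 0.40103862 -0.13905052  0.42688112]
```

View pics/w3.png

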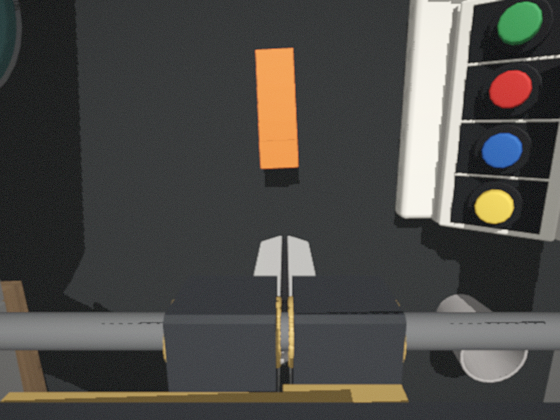

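Wrist view 3: keys at green (520,23), red (511,89), blue (502,150) and yellow (494,206), seen almost along their axes. I'll measure them.

```bash
cat > keys.py <<'E'
from h import *
np.set_printoptions(precision=4,suppress=True)
im=cv2.imread("pics/w3.png")[:,:,::-1].copy(); q=np.load("w3.npz"); p=dict(camera_matrix=q["K"],R=q["R"],t=q["t"])
k={}
for nm,lo,hi in (("green",(50,100,50),(80,255,255)),("red",(0,180,80),(5,255,255)),("blue",(100,150,80),(118,255,255)),("yellow",(22,120,120),(32,255,255))):
  for c in blobs(im,lo,hi,300):
    if c[:,0].mean()>440:
      e=cv2.fitEllipse(c); k[nm]=plane("w",e[0],.105,p)[0]; print(nm,e,k[nm])
d=(k["green"]-k["yellow"]); print(np.linalg.norm(d)/3,np.degrees(np.arctan2(-d[0],d[1])))
E
python3 keys.py; python3 -m pendant '[[0,0,0,0,0,-6,0],[0,0,0,0,0,-8.4,0],[0,0,0,0,0,-8.4,0],[0,0,0,0,0,-8.4,0],[0,0,0,0,0,-8.4,0],[0,0,0,0,0,-8.4,0],[0,0,0,0,0,-8.4,0],[0,0,0,0,0,-8.4,0]]'; python3 -m pendant '[[0,0,0,0,0,-8.4,0],[0,0,0,0,0,-8.4,0],[0,0,0,0,0,-8.4,0],[0,0,0,0,-7,0,0],[0,0,0,0,-7,0,0],[0,0,0,0,-7,0,0],[0,0,0,0,-7,0,0],[0,0,0,0,-7,0,0]]'; python3 -c "
from h import *
o=robot.get_obs();print(o['joint_positions'],o['tool_pos'],o['ee_rot'])"
```

```text
green ((519.624755859375, 22.46994400024414), (38.05851364135742, 49.62308120727539), 50.486167907714844) [ 0.6028 -0.0622  0.105 ]
red ((509.38543701171875, 89.27250671386719), (35.39167785644531, 40.877010345458984), 66.50968933105469) [ 0.6006 -0.1159  0.105 ]
blue ((501.7294006347656, 149.94505310058594), (33.80564880371094, 40.75210189819336), 71.8058853149414) [ 0.6    -0.1688  0.105 ]
yellow ((494.06549072265625, 206.05230712890625), (33.82687759399414, 38.515235900878906), 83.11896514892578) [ 0.5988 -0.2219  0.105 ]
0.0532312819289398 -1.4495982632246056
time: 9.85
tool_pos: [0.3985, -0.2037, 0.2595]
ee_rot: [-3.141, -0.001, 0.405]
wrist_force: [-0.0, -0.4, 0.4]
width: 0.0005
finger_force: 0.0
time: 10.65
tool_pos: [0.3989, -0.2036, 0.2605]
ee_rot: [-3.123, -0.617, -0.033]
wrist_force: [-0.2, 0.1, -0.6]
width: 0.0006
finger_force: 0.0
[-0.98662608 -0.53389127  1.90917417  0.51033771  1.41517886  0.62215447] [ 0.39894616 -0.20360832  0.26045596] [-3.12260788 -0.61694637 -0.03346505]
```

```bash
cat > go.py <<'E'
import sys; from h import *
from scipy.spatial.transform import Rotation as Ro
np.set_printoptions(precision=2,suppress=True)
K=dict(blue=(.600,-.1693,.105),yellow=(.5985,-.2233,.105),green=(.603,-.0613,.105))
yaw=np.radians(-1.5); S=Ro.from_euler("z",yaw); ax=S.apply([-np.sin(np.radians(35)),0,np.cos(np.radians(35))])
o=robot.get_obs(); R=Ro.from_euler("xyz",o["ee_rot"])
tip=o["tool_pos"]+R.apply([0,0,robot.tip_extent])
W=S*Ro.from_euler("y",-35,degrees=True)*Ro.from_euler("x",180,degrees=True)
print("turn",np.degrees((W*R.inv()).as_rotvec()),"axis",ax)
for k in sys.argv[1:]:
    d=tip-np.array(K[k]); print(k,"tip above top mm",1e3*d@ax,"lateral (upslope,row) mm",1e3*d@W.apply([1,0,0]),1e3*d@S.apply([0,1,0]),
    "shift cm to 30mm:",100*(K[k]+.03*ax+W.apply([0,0,-robot.tip_extent])-o["tool_pos"]))
E
python3 go.py blue
```

```text
turn [-0.88  0.37 -0.21] axis [-0.57  0.02  0.82]
blue tip above top mm 231.10858688019846 lateral (upslope,row) mm -74.66769089157664 -39.39708190585273 shift cm to 30mm: [ 17.75   3.49 -12.19]
```

```bash
python3 -m pendant '[[2,0.4,-1.4,-0.9,0.4,-0.2,0],[3.5,0.7,-2.4,0,0,0,0],[3.5,0.7,-2.4,0,0,0,0],[3.5,0.7,-2.4,0,0,0,0],[3,0.6,-2.1,0,0,0,0],[2.2,0.4,-1.5,0,0,0,0],[0,0,0,0,0,0,0]]'; python3 go.py blue
python3 - <<'E'
from h import *
for n in("scene","side"): cv2.imwrite(f"pics/{n}1.png", imaging.snapshot(n)[:,:,::-1])
a=cv2.imread("pics/scene1.png")[180:310,170:330];b=cv2.imread("pics/side1.png")[140:270,240:400]
cv2.imwrite("pics/both.png",cv2.resize(np.vstack([a[:, :160],b]),None,fx=2.3,fy=2.3,interpolation=cv2.INTER_CUBIC))
E
```

```text
time: 11.35
tool_pos: [0.5755, -0.1666, 0.1336]
ee_rot: [-3.135, -0.599, -0.028]
wrist_force: [-0.3, -0.1, -0.3]
width: 0.0006
finger_force: 0.0
turn [-0.32 -0.69 -0.13] axis [-0.57  0.02  0.82]
blue tip above top mm 26.532050573592628 lateral (upslope,row) mm -3.810586136401998 2.1384561559958954 shift cm to 30mm: [ 0.1  -0.21  0.5 ]
```

View pics/both.png

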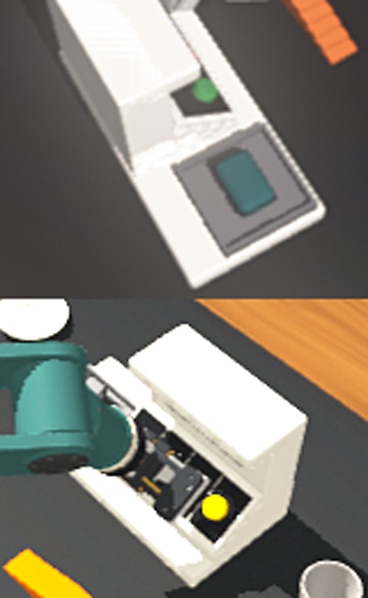

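The case lies flat inside the tray, and the gripper hangs over blue next to the exposed yellow key. I'll correct the lateral offset and approach blue.

```bash
python3 -m pendant '[[0.3,-0.2,0.2,-0.3,-0.7,0,0],[0,0,0,0,0,0,0],[0.6,0,-0.82,0,0,0,0],[0.5,0,-0.7,0,0,0,0],[0,0,0,0,0,0,0]]'; python3 go.py blue
```

```text
time: 11.95
tool_pos: [0.5889, -0.1718, 0.1221]
ee_rot: [3.139, -0.614, -0.027]
wrist_force: [-0.4, -0.4, -0.1]
width: 0.0007
finger_force: 0.0
turn [0.12 0.16 0.14] axis [-0.57  0.02  0.82]
blue tip above top mm 9.34141458642161 lateral (upslope,row) mm 0.7774413799873692 -2.839588129240715 shift cm to 30mm: [-1.24  0.31  1.65]
```

```bash
python3 -m pendant '[[0.4,0.1,-0.57,0,0,0,0],[0,0,0,0,0,0,0]]'; python3 go.py blue; python3 -m pendant '[[0.17,0,-0.25,0,0,0,0],[0,0,0,0,0,0,0]]'; python3 go.py blue;python3 -m pendant '[[0.17,0,-0.25,0,0,0,0],[0,0,0,0,0,0,0]]'; python3 go.py blue
```

```text
time: 12.15
tool_pos: [0.5932, -0.1707, 0.1171]
ee_rot: [3.139, -0.615, -0.027]
wrist_force: [0.2, 0.9, -0.8]
width: 0.0002
finger_force: 0.0
turn [0.14 0.22 0.12] axis [-0.57  0.02  0.82]
blue tip above top mm 2.736607937732422 lateral (upslope,row) mm 1.463496256486038 -1.642288761952084 shift cm to 30mm: [-1.68  0.2   2.15]
time: 12.35
tool_pos: [0.5953, -0.1711, 0.1158]
ee_rot: [3.137, -0.616, -0.026]
wrist_force: [-1.3, 0.5, 1.0]
width: 0.0003
finger_force: 0.7
turn [0.2  0.32 0.13] axis [-0.57  0.02  0.82]
blue tip above top mm 0.547342416862 lateral (upslope,row) mm 2.4660315292358543 -1.9527385736814407 shift cm to 30mm: [-1.88  0.24  2.27]
time: 12.55
tool_pos: [0.597, -0.1712, 0.1136]
ee_rot: [3.137, -0.617, -0.026]
wrist_force: [-2.2, -0.1, 2.3]
width: 0.0003
finger_force: 1.3
turn [0.21 0.34 0.14] axis [-0.57  0.02  0.82]
blue tip above top mm -2.2900517268570457 lateral (upslope,row) mm 2.6050611561098047 -2.0054959071727345 shift cm to 30mm: [-2.05  0.25  2.5 ]
```

```bash
for i in 1; do python3 -m pendant '[[0.17,0,-0.25,0,0,0,0],[0,0,0,0,0,0,0]]'; python3 -m pendant '[[0.11,0,-0.16,0,0,0,0],[0,0,0,0,0,0,0]]';python3 -m pendant '[[0.06,0,-0.08,0,0,0,0],[0,0,0,0,0,0,0]]'; done; python3 go.py blue
```

```text
time: 12.75
tool_pos: [0.5988, -0.1712, 0.1112]
ee_rot: [3.137, -0.617, -0.026]
wrist_force: [-2.1, 0.1, 2.4]
width: 0.0003
finger_force: 2.0
time: 12.95
tool_pos: [0.5999, -0.1713, 0.1096]
ee_rot: [3.137, -0.617, -0.026]
wrist_force: [-2.2, 0.2, 3.9]
width: 0.0004
finger_force: 2.4
time: 13.15
tool_pos: [0.6001, -0.1713, 0.1095]
ee_rot: [3.137, -0.617, -0.025]
wrist_force: [-9.0, 1.2, 8.2]
width: 0.0003
finger_force: 5.8
turn [0.24 0.32 0.11] axis [-0.57  0.02  0.82]
blue tip above top mm -7.421885443070379 lateral (upslope,row) mm 2.757348373230362 -2.021080731852578 shift cm to 30mm: [-2.36  0.26  2.91]
```

Blue reached its stop: force jumped to 12 N and motion ended at about 7.4 mm on my scale. I'll retract along the axis and move to yellow.

```bash
python3 -m pendant '[[-0.4,0,0.6,0,0,0,0],[-0.7,0,1,0,0,0,0],[-0.75,0,1.1,0,0,0,0],[-0.1,-1.7,0,0,0,0,0],[-0.1,-2,-0.1,0,0,0,0],[-0.1,-1.5,0,0,0,0,0],[0,0,0,0,0,0,0]]'; python3 go.py blue yellow
```

```text
time: 13.85
tool_pos: [0.5783, -0.2248, 0.1351]
ee_rot: [3.137, -0.617, -0.028]
wrist_force: [0.1, 0.9, -0.7]
width: 0.0004
finger_force: 0.0
turn [0.23 0.34 0.28] axis [-0.57  0.02  0.82]
blue tip above top mm 25.20880623725276 lateral (upslope,row) mm 0.768461986252202 -56.12713058676777 shift cm to 30mm: [-0.19  5.61  0.35]
yellow tip above top mm 25.15951836735391 lateral (upslope,row) mm 0.8388523594048021 -2.10636961562588 shift cm to 30mm: [-0.34  0.21  0.35]
```

Now approach yellow by 21 mm with a row correction of +2 mm, then press in steps.

```bash
python3 -m pendant '[[0.4,0.2,-0.6,0,0,0,0],[0.5,0,-0.75,0,0,0,0],[0.26,0,-0.37,0,0,0,0],[0,0,0,0,0,0,0]]'; python3 go.py yellow;  python3 -m pendant '[[0.17,0,-0.25,0,0,0,0],[0,0,0,0,0,0,0]]'; python3 -m pendant '[[0.17,0,-0.25,0,0,0,0],[0,0,0,0,0,0,0]]'; python3 go.py yellow
```

```text
time: 14.25
tool_pos: [0.5901, -0.2198, 0.1155]
ee_rot: [3.139, -0.614, -0.026]
wrist_force: [-0.4, -0.7, 0.2]
width: -0.0001
finger_force: 0.0
turn [0.11 0.19 0.06] axis [-0.57  0.02  0.82]
yellow tip above top mm 2.464318115209215 lateral (upslope,row) mm -0.8394513593433808 3.274941649086552 shift cm to 30mm: [-1.52 -0.29  2.31]
time: 14.45
tool_pos: [0.5922, -0.2206, 0.1147]
ee_rot: [3.138, -0.616, -0.026]
wrist_force: [-0.8, 0.9, 0.1]
width: 0.0001
finger_force: 0.7
time: 14.65
tool_pos: [0.594, -0.2209, 0.1126]
ee_rot: [3.138, -0.617, -0.026]
wrist_force: [-1.5, 1.3, 1.9]
width: 0.0004
finger_force: 1.3
turn [0.18 0.34 0.13] axis [-0.57  0.02  0.82]
yellow tip above top mm -2.187657472111317 lateral (upslope,row) mm 0.6544997144719176 2.2234875877073255 shift cm to 30mm: [-1.9  -0.18  2.6 ]
```

```bash
python3 -m pendant '[[0.17,0,-0.25,0,0,0,0],[0,0,0,0,0,0,0]]'; python3 -m pendant '[[0.11,0,-0.16,0,0,0,0],[0,0,0,0,0,0,0]]';python3 -m pendant '[[0.07,0,-0.09,0,0,0,0],[0,0,0,0,0,0,0]]'; python3 go.py yellow
```

```text
time: 14.85
tool_pos: [0.5958, -0.2211, 0.1102]
ee_rot: [3.138, -0.617, -0.026]
wrist_force: [-2.0, 1.4, 3.6]
width: 0.0001
finger_force: 1.9
time: 15.05
tool_pos: [0.5968, -0.2211, 0.1086]
ee_rot: [3.137, -0.617, -0.026]
wrist_force: [-2.3, 2.0, 4.4]
width: 0.0002
finger_force: 2.4
time: 15.25
tool_pos: [0.5971, -0.2211, 0.1083]
ee_rot: [3.137, -0.617, -0.025]
wrist_force: [-7.5, 3.7, 8.7]
width: 0.0003
finger_force: 5.6
turn [0.22 0.32 0.1 ] axis [-0.57  0.02  0.82]
yellow tip above top mm -7.489202125940754 lateral (upslope,row) mm 0.7539192890362432 2.117858854506529 shift cm to 30mm: [-2.21 -0.16  3.03]
```

Yellow hit its stop at the same depth. I'll retract well clear and pass over red to green.

```bash
python3 -m pendant '[[-0.4,0,0.6,0,0,0,0],[-1,0,1.4,0,0,0,0],[-1.1,0.3,1.6,0,0,0,0],[0,2,0,0,0,0,0],[0.1,3.5,0,0,0,0,0],[0.1,3.7,0,0,0,0,0],[0.1,3.7,0,0,0,0,0],[0.1,2.6,0,0,0,0,0]]'; python3 -m pendant '[[0,0,0,0,0,0,0],[0,0,0,0,0,0,0]]'; python3 go.py green
```

```text
time: 16.05
tool_pos: [0.5757, -0.0616, 0.1426]
ee_rot: [3.137, -0.616, -0.025]
wrist_force: [0.7, 0.1, -0.4]
width: 0.0003
finger_force: 0.0
time: 16.25
tool_pos: [0.5761, -0.0631, 0.1429]
ee_rot: [3.136, -0.616, -0.024]
wrist_force: [0.2, -0.0, 0.0]
width: 0.0005
finger_force: 0.0
turn [0.26 0.29 0.07] axis [-0.57  0.02  0.82]
green tip above top mm 35.409370927971345 lateral (upslope,row) mm -0.15923852850104225 -2.5360831963425863 shift cm to 30mm: [ 0.33  0.24 -0.43]
```

```bash
python3 -m pendant '[[0.6,0.2,-0.85,0,0,0,0],[0.7,0,-1,0,0,0,0],[0.5,0,-0.77,0,0,0,0],[0,0,0,0,0,0,0]]'; python3 go.py green;  python3 -m pendant '[[0.17,0,-0.25,0,0,0,0],[0,0,0,0,0,0,0]]'; python3 -m pendant '[[0.17,0,-0.25,0,0,0,0],[0,0,0,0,0,0,0]]'; python3 go.py green
```

```text
time: 16.65
tool_pos: [0.5936, -0.0616, 0.1139]
ee_rot: [3.139, -0.612, -0.028]
wrist_force: [0.5, -0.3, -0.7]
width: 0.0003
finger_force: 0.0
turn [0.13 0.05 0.19] axis [-0.57  0.02  0.82]
green tip above top mm 1.725340327484773 lateral (upslope,row) mm -2.579686438498813 -0.5518051824080114 shift cm to 30mm: [-1.41  0.09  2.46]
time: 16.85
tool_pos: [0.5959, -0.0614, 0.1142]
ee_rot: [3.137, -0.616, -0.026]
wrist_force: [-1.7, 0.2, 1.0]
width: 0.0003
finger_force: 0.7
time: 17.05
tool_pos: [0.5978, -0.0614, 0.1124]
ee_rot: [3.137, -0.617, -0.026]
wrist_force: [-1.7, -1.1, 1.6]
width: 0.0005
finger_force: 1.3
turn [0.24 0.35 0.14] axis [-0.57  0.02  0.82]
green tip above top mm -1.9211376174576134 lateral (upslope,row) mm 0.08622900447313431 -0.24909518805462622 shift cm to 30mm: [-1.83  0.07  2.61]
```

```bash
python3 -m pendant '[[0.17,0,-0.25,0,0,0,0],[0,0,0,0,0,0,0]]'; python3 -m pendant '[[0.11,0,-0.16,0,0,0,0],[0,0,0,0,0,0,0]]';python3 -m pendant '[[0.08,0,-0.1,0,0,0,0],[0,0,0,0,0,0,0]]'; python3 go.py green
```

```text
time: 17.25
tool_pos: [0.5996, -0.0614, 0.11]
ee_rot: [3.137, -0.617, -0.026]
wrist_force: [-3.3, -2.1, 2.3]
width: 0.0007
finger_force: 1.9
time: 17.45
tool_pos: [0.6008, -0.0613, 0.1084]
ee_rot: [3.137, -0.617, -0.026]
wrist_force: [-3.4, -1.9, 3.2]
width: 0.0007
finger_force: 2.4
time: 17.65
tool_pos: [0.6011, -0.0613, 0.1081]
ee_rot: [3.136, -0.617, -0.025]
wrist_force: [-10.8, -1.3, 9.1]
width: 0.0005
finger_force: 6.8
turn [0.25 0.32 0.12] axis [-0.57  0.02  0.82]
green tip above top mm -7.358693312615017 lateral (upslope,row) mm 0.2736320738644382 -0.13383855164783687 shift cm to 30mm: [-2.16  0.06  3.05]
```

Green has reached its stop. I'll retract clear, check the case in the tray, and hand in.

```bash
python3 -m pendant '[[-0.4,0,0.6,0,0,0,0],[-1,0,1.4,0,0,0,0],[-2,0,2.8,0,0,0,0],[-2.4,0,3.4,0,0,0,0],[-2.4,0,3.4,0,0,0,0],[-1,0,1.4,0,0,0,0],[0,0,0,0,0,0,0],[0,0,0,0,0,0,0]]'
python3 - <<'E'
from h import *
im=imaging.snapshot("scene")
for c in blobs(im,(80,120,20),(100,255,255),60):
    if c[:,1].mean()>200: print(c.mean(0),cv2.minAreaRect((plane("scene",c,.052)[:,:2]*1000).astype(np.float32)))
print(robot.close_job())
E
```

```text
time: 18.45
tool_pos: [0.5092, -0.0608, 0.2363]
ee_rot: [3.138, -0.616, -0.027]
wrist_force: [-0.5, 0.5, -0.0]
width: 0.0003
finger_force: 0.0
[414.92 319.56] ((400.89776611328125, 390.6575927734375), (56.3212776184082, 35.947349548339844), 7.346612930297852)
[353.76 288.43] ((484.29559326171875, 237.55447387695312), (98.07311248779297, 59.03047561645508), 63.42436981201172)
the job is handed in; nothing more can be done
None
```

I laid the middle-sized teal case flat in the tray and released it, then pressed blue, yellow and green in that order, each down to its stop and fully up again. Red was never pressed, and I handed the job in at about 18.5 s with the gripper clear. I saw the case flat in the tray in a camera view after release, but my automatic check just before hand-in didn't pick it up there, so that last check is unconfirmed.

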